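# Load a filter cartridge into the dust canister and fit it to the extractor

### The job

Put the tall slim filter cartridge upright into the empty dust canister where that stands on the bench, and let go of it. Then pick up the canister with the cartridge inside and set it upright, fully home, in the round well on top of the dust extractor, and let go; the canister must never be tipped over.

Things in the scene. Friction and masses are not known exactly. Their poses are not given: they have to be found in the camera images.
- cartridge: The tall slim pleated filter cartridge: an upright cylinder with white paper pleats and grey end caps, 32 mm in diameter and 101 mm tall, about 60 g, standing loose on the bench. Origin at the centre of its underside, z axis up along it. Do not confuse it with the fat pleated cartridge (58 mm in diameter, 85 mm tall, too wide for the canister) or the waisted wooden spool (52 mm, 85 mm tall) that stand nearby; the three swap places. It may be gripped anywhere on its side.
- canister: The dust canister: a plain grey round plastic cup, open at the top, outer diameter 60 mm, inner diameter 52 mm, 70 mm tall, floor 5 mm thick, about 140 g, standing loose and upright on the bench. Origin at the centre of its underside, z axis up. A cartridge standing in it rests on its floor and stands out 36 mm above its rim. It may be gripped across the outside just below the rim.
- extractor: The bench dust extractor, fixed: a grey box housing 80 mm tall and 170 mm wide (along its y), reaching from 70 mm in front of the well axis (-x) to 190 mm behind it (+x), with an aluminium top plate around the well at its front and a black-ringed motor drum on its rear part, 145 mm along +x from the well axis, whose top is 142 mm above the bench. Origin on the bench directly under the axis of the well; x axis points to its rear, away from the robot, z up.
- well (a point): The centre of the flat floor of the round well in the top of the extractor housing. The well is 76 mm in diameter and 32 mm deep; its floor is 48 mm above the bench and its mouth 80 mm. A canister fully home stands on this floor, with 38 mm of it above the housing.

How it is judged:
On the way:
1. the cartridge stands upright on the canister's floor, let go, while the canister still stands on the bench (horizontal distance between cartridge and canister below 0.014 m and z of cartridge in the frame of canister between 0 and 0.012 m and angle between each of cartridge, canister's own z axis and vertical below 0.2 rad and contact force between the fingers and cartridge below 0.1 N and height (world z) of canister below 0.01 m and horizontal distance between canister and well above 0.06 m), for 0.2 s.
At the end, for the whole second after the job is handed in: Canister upright (7 degrees) on the well's floor (6 mm in height, 13 mm from its axis); slim cartridge upright (11 degrees) inside it, within 14 mm of the canister's axis and 0 to 12 mm above its underside; both at rest and released (horizontal distance between canister and well below 0.013 m and z of canister in the frame of well between -0.006 and 0.006 m and angle between canister's own z axis and vertical below 0.12 rad and horizontal distance between cartridge and canister below 0.014 m and z of cartridge in the frame of canister between 0 and 0.012 m and angle between cartridge's own z axis and vertical below 0.2 rad and linear speed of each of canister, cartridge below 0.02 m/s); the robot touches nothing.
It fails at once if the canister is tipped over (more than 45 degrees from upright) (angle between canister's own z axis and vertical above 0.785 rad).
It also fails if it takes over 64 s, if anything falls off the work surface, if the arm or the gripper's body presses on something with over 40 N, if the wrist force passes 120 N, or if a joint passes its speed limit or range.

### The arm

A 7-joint arm with a two-finger parallel gripper is mounted at the origin on the work surface. World frame = base frame: x ahead of the robot, y to its left, z up, the work surface at z = 0. Lengths are in m, angles in rad, forces in N, time in s.
With the tool pointing down it reaches from about 0.375 to 0.925 m from the base axis. Payload 3.1 kg.
Tool frame: the origin (TCP) lies on the centre line of the jaws, within the pads' length; the fingertips stand 8 mm ahead of it and the grasp point (between the pads) lies 11 mm behind it; z points along the fingers, y is the line along which they close (so a half turn about z gives the same grasp; the last joint's range is limited). The gripper opens to 85 mm and grips with 20 to 120 N. Pads are 22 mm wide; open, the fingers measure 114 mm over their backs; the gripper's body (76 mm by 85 mm) begins 54 mm behind the grasp point. The pads swing forward as they close: fully open they stand 13 mm farther back than shut.
Start: joints at [-1.342, 0.383, 0.044, 1.598, -0.018, 1.161, -0.05], TCP at [0.209, 0.616, 0.239] pointing down, gripper open.
Joint ranges: [-2.61, 2.61], [-0.41, 2.15], [-1.48, 1.57], [0, 2.5], [-1.57, 4.71], [0.05, 1.97], [-2.85, 2.85]. Speed limits (rad/s): [2.79, 2.79, 3.14, 3.14, 3.14, 3.14, 3.14].

### API

Orientations are given as a rotation vector (axis times angle).
In Python, from rig import r gives the robot as it stands.
- The arm moves only by the shell command python3 -m handwheel 'ROWS' [FORCE]. ROWS is text: rows parted by semicolons, each of 5 numbers parted by spaces: the closure, from 0 (fully open) to 1 (shut), then the shift along the tool's x, y, z each as a share of 0.03 m, from -1 to 1, then the turn about the tool's z as a share of 0.08 rad, from -1 to 1. In form: gripper tx ty tz roll; .... A call has 1 to 8 rows; each row shifts and turns the commanded pose from where the row before left it, along the tool's axes as they then stand; what a row does not reach is not made up. A row lasts 1/12 s, in which the tool goes at most 41.7 mm and 7.16 degrees, less where a joint would pass 70% of its speed; a pose out of reach is approached as far as the arm can. A call with a number of a shift or a turn outside -1 to 1 is refused whole. A call with a gripper value outside its range is refused whole. The fingers move at their own pace and stop on an object; FORCE is the grip in N (left out, the last holds). Time passes only in rows, so rows that do not move let the fingers close. It gives the time, the measured TCP pose, the force, the opening and the grip force at its end, in the units of the state.
- r.get_obs(): the state, without advancing time (a new reading comes with each control period).
- r.capture(name): name is "scene" or "top" or "wrist"; returns the picture (480x640x3 uint8, red, green, blue); there is no depth.
- r.camera_info(name): a dict with "K" (3x3 intrinsics, pixels), "extrinsics" (4x4, takes a point from camera to world coordinates). Camera axes: x right, y down, z forward; pixel columns grow to the right and rows downward; lengths in m; the calibration is good to about 2 mm. A picture is of the moment at which its call begins: read the wrist's pose just before it. camera_info takes no time and is no camera call; for the wrist camera it gives the pose at the moment of the call.
- r.close_job(): hands the job in; it is judged then, once.
The state is a dict: "time_s": time; "joint_pos": joint angles; "qvel": joint speeds; "joint_torque": joint torques, N m; "eef_pos": TCP position; "ee_rot": TCP orientation; "wrist_force": force on the tool from outside, world axes, zero at the start; "torque": the same for the moment, N m; "width": finger opening in m; "finger_force": force on a finger pad.
Only numpy, scipy, OpenCV 4.12 (cv2) and the standard library are available. Lean on these libraries where they do the work, as an engineer would, in place of code of your own. Each camera call takes 0.05 s, during which the arm holds its last target. There are 200 camera calls.

## Working session

There is one attempt and no reset: what is moved stays moved. The work goes in short steps, Python scripts to look and compute and a shell command to move; the robot and the scene stay as the last step left them, time stands still between calls to the robot, and variables do not carry over. Pictures are saved under pics/ and viewed, at most 10 in all, crops included, and the job is handed in when it is done.

```bash
mkdir -p pics
python3 - <<'E'
from rig import r
import cv2
o=r.get_obs();print(o['time_s'],o['eef_pos'],o['ee_rot'],o['width'])
for n in("scene","top"):
    i=r.camera_info(n);print(n,i['K'],i['extrinsics'])
    cv2.imwrite(f'pics/{n}0.png',r.capture(n)[:,:,::-1])
E
```

```text
0.0 [0.20835925 0.61470548 0.23786402] [-0.51090877 -3.09947256  0.00415174] 0.08523897579677381
scene [[484.92207239   0.         320.40911112]
 [  0.         484.92207239 240.21681566]
 [  0.           0.           1.        ]] [[-0.38165808  0.53771019 -0.75180108  1.20632369]
 [ 0.92409697  0.20478181 -0.32265956  0.26014821]
 [-0.01954214 -0.81788273 -0.57505299  0.56018682]
 [ 0.          0.          0.          1.        ]]
top [[482.90645281   0.         325.09445292]
 [  0.         482.90645281 237.56625241]
 [  0.           0.           1.        ]] [[ 6.78737799e-03 -9.86143263e-01  1.65757037e-01  3.85140713e-01]
 [-9.99942637e-01 -8.06673993e-03 -7.04629263e-03 -8.75286881e-04]
 [ 8.28577292e-03 -1.65699703e-01 -9.86141447e-01  9.30204383e-01]
 [ 0.00000000e+00  0.00000000e+00  0.00000000e+00  1.00000000e+00]]
```

View pics/scene0.png

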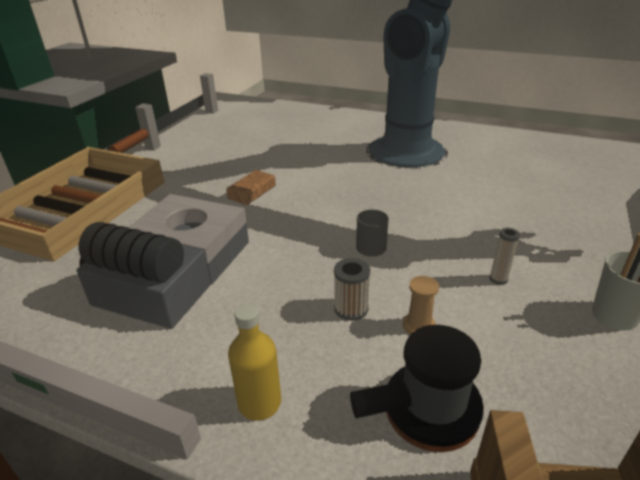

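View pics/top0.png

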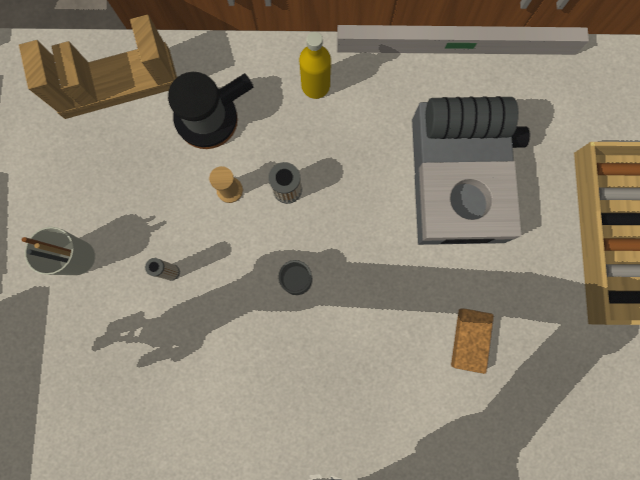

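The scene view shows the slim cartridge at about (504,256), the canister at (372,232) and the well at (186,218). In the top view the cartridge cap is at (154,267), the canister rim at (295,277) and the well mouth at (471,199). Next I'll refine these with enlarged crops.

```bash
cat > h.py <<'E'
import numpy as np
from rig import r
def ray(n,uv,z,info=None):
    i=info or r.camera_info(n);K=np.array(i['K']);T=np.array(i['extrinsics'])
    d=T[:3,:3]@np.linalg.solve(K,[*uv,1]);return T[:3,3]+d*(z-T[2,3])/d[2]
def proj(n,p,info=None):
    i=info or r.camera_info(n);K=np.array(i['K']);T=np.array(i['extrinsics'])
    q=K@(T[:3,:3].T@(np.array(p)-T[:3,3]));return q[:2]/q[2]
def circ(n,c,R,z,info=None):
    return np.array([proj(n,[c[0]+R*np.cos(a),c[1]+R*np.sin(a),z],info) for a in np.linspace(0,2*np.pi,60)])
E
python3 - <<'E'
from h import *
import cv2
im=cv2.imread('pics/top0.png'); sc=cv2.imread('pics/scene0.png')
P={'cart':((154,267),.101,[(.016,.101),(.016,0)]),'can':((295,276),.07,[(.03,.07),(.026,.07),(.03,0)]),'well':((471,199),.08,[(.038,.08),(.038,.048)])}
tiles=[]
for k,(uv,z,cs) in P.items():
    p=ray('top',uv,z);print(k,p)
    row=[]
    for n,I in(('top',im),('scene',sc)):
        c=proj(n,[p[0],p[1],z/2]).astype(int);h=36 if k!='well' else 50
        s=280/(2*h)
        t=cv2.resize(I[c[1]-h:c[1]+h,c[0]-h:c[0]+h],(280,280),interpolation=cv2.INTER_CUBIC)
        for R,zz in cs:
            q=((circ(n,p,R,zz)-c+h+.5)*s).astype(int);cv2.polylines(t,[q],True,(0,0,255),1)
        row.append(t)
    tiles.append(np.vstack(row))
cv2.imwrite('pics/f1.png',np.hstack(tiles)[:, :].clip(0,255)); 
t=cv2.imread('pics/f1.png');cv2.imwrite('pics/f1.png',cv2.resize(t,(800,533)))
E
```

```text
cart [0.47082296 0.28688256 0.101     ]
can [0.45985971 0.04612282 0.07      ]
well [ 0.6011637  -0.27118457  0.08      ]
```

View pics/f1.png

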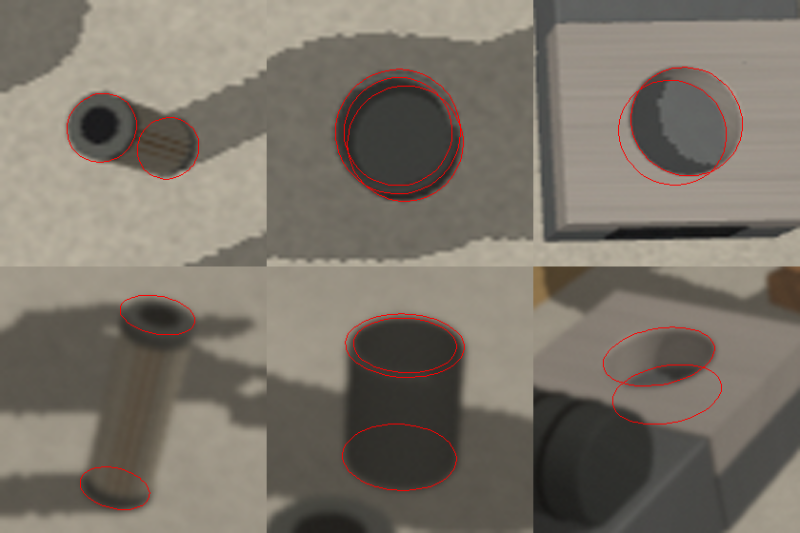

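The model circles fit in both views to about 1–2 mm: cartridge (0.471, 0.287), canister (0.460, 0.046), well (0.601, −0.271). I'll move above the cartridge.

```bash
python3 -m handwheel '0 -.98 -.63 0 0;0 -.98 -.63 0 0;0 -.98 -.63 0 0;0 -.98 -.63 0 0;0 -.98 -.63 0 0;0 -.98 -.63 0 0' 40
python3 -m handwheel '0 -.98 -.63 0 0;0 -.98 -.63 0 0;0 -.98 -.63 0 0;0 -.98 -.63 0 0;0 -.98 -.63 0 0;0 -.98 -.63 0 0;0 0 0 0 0;0 0 0 0 0'
cat >> h.py <<'E'
from scipy.spatial.transform import Rotation as Ro
def go(p):
    o=r.get_obs();d=Ro.from_rotvec(o['ee_rot']).as_matrix().T@(np.array(p)-o['eef_pos'])
    print('t',o['time_s'],'pos',np.round(o['eef_pos'],4),'rot',np.round(o['ee_rot'],3),'w',o['width'],'F',np.round(o['wrist_force'],1),'units',np.round(d/.03,2))
E
python3 - <<'E'
from h import *
import cv2
go([.471,.287,.079])
i=r.camera_info('wrist');I=r.capture('wrist')[:,:,::-1].copy()
for R,z in((.016,.101),(.016,0)): cv2.polylines(I,[circ('wrist',(.471,.287),R,z,i).astype(int)],True,(0,0,255),1)
cv2.imwrite('pics/w1.png',I)
E
```

```text
time_s: 0.6
eef_pos: [0.3399, 0.4497, 0.2387]
ee_rot: [-0.511, -3.099, 0.002]
wrist_force: [0.3, 0.4, -0.3]
width: 0.0854
finger_force: 0.0
time_s: 1.27
eef_pos: [0.4716, 0.2841, 0.2389]
ee_rot: [0.522, 3.098, -0.002]
wrist_force: [0.2, 0.9, 0.0]
width: 0.0854
finger_force: 0.0
t 1.2667 pos [0.4716 0.2841 0.2389] rot [ 5.220e-01  3.098e+00 -2.000e-03] w 0.08543572839065751 F [0.2 0.9 0. ] units [0.05 0.09 5.33]
```

View pics/w1.png

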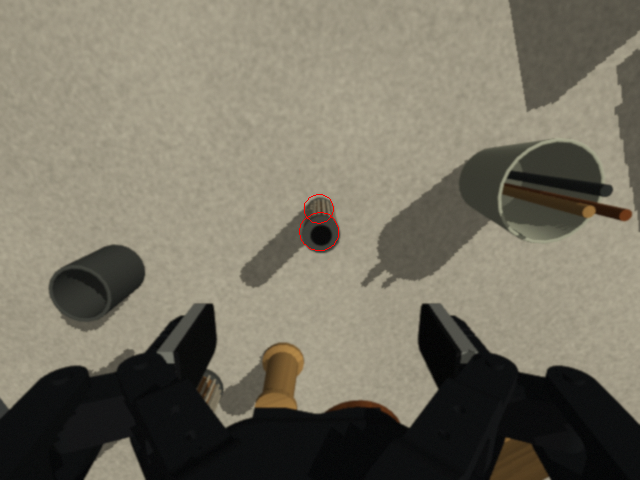

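The wrist view shows the cartridge cap at (320,235), within 3 px (2 mm) of the prediction. I'll descend and grip.

```bash
python3 -m handwheel '0 .02 .09 .9 0;0 0 0 .9 0;0 0 0 .9 0;0 0 0 .9 0;0 0 0 .9 0;0 0 0 .83 0;0 0 0 0 0'
python3 -m handwheel '.6 0 0 0 0;1 0 0 0 0;1 0 0 0 0;1 0 0 0 0;1 0 0 0 0;1 0 0 0 0;1 0 0 0 0;1 0 0 0 0' 30
python3 -c "
from h import *
go([.459,.046,.19])"
```

```text
time_s: 1.9
eef_pos: [0.4644, 0.2899, 0.0738]
ee_rot: [-0.503, -3.092, 0.012]
wrist_force: [-1.6, -0.5, -1.0]
width: 0.0855
finger_force: 0.0
time_s: 2.57
eef_pos: [0.4716, 0.2908, 0.0813]
ee_rot: [0.512, 3.098, 0.003]
wrist_force: [-1.2, -0.8, 5.9]
width: 0.0315
finger_force: 29.3
t 2.5667 pos [0.4716 0.2908 0.0813] rot [5.120e-01 3.098e+00 3.000e-03] w 0.03145920041965415 F [-1.2 -0.8  5.9] units [-2.23 -7.85 -3.64]
```

```bash
python3 -m handwheel '1 0 0 -.4 0;1 0 0 -.8 0;1 0 0 -.8 0;1 0 0 -.8 0;1 0 0 -.8 0;1 0 0 0 0'
python3 -m handwheel '1 -.22 -.7 0 0;1 -.25 -.9 0 0;1 -.25 -.9 0 0;1 -.25 -.9 0 0;1 -.25 -.9 0 0;1 -.25 -.9 0 0;1 -.25 -.9 0 0;1 -.25 -.9 0 0'
python3 -m handwheel '1 -.2 -.5 0 0;1 0 -.2 0 0;1 0 0 0 0;1 0 0 0 0;1 0 0 0 0;1 0 0 0 0'
python3 - <<'E'
from h import *
import cv2
go([.46,.046,.09])
o=r.get_obs()['eef_pos']
i=r.camera_info('wrist');I=r.capture('wrist')[:,:,::-1].copy()
S=r.capture('top')[:,:,::-1].copy();C=r.capture('scene')[:,:,::-1].copy()
for R,z in((.026,.07),(.03,.07),(.03,0)):
  for n,J,f in(('wrist',I,i),('top',S,None),('scene',C,None)): cv2.polylines(J,[circ(n,(.46,.046),R,z,f).astype(int)],True,(0,0,255),1)
for z in(o[2]-.079,o[2]-.079+.101):
  for n,J,f in(('wrist',I,i),('top',S,None),('scene',C,None)): cv2.polylines(J,[circ(n,o,.016,z,f).astype(int)],True,(0,255,0),1)
w=cv2.resize(I,(400,300))
a=cv2.resize(S[180:360,200:440],(400,300));b=cv2.resize(C[120:330,232:512],(800,600))[:,:]
b=cv2.resize(b,(400,300))
cv2.imwrite('pics/p2.png',np.vstack([np.hstack([w,a]),np.hstack([b,b*0])]))
E
```

```text
time_s: 3.07
eef_pos: [0.4736, 0.2924, 0.1937]
ee_rot: [0.511, 3.092, 0.013]
wrist_force: [1.0, -0.7, 0.2]
width: 0.0311
finger_force: 29.8
time_s: 3.73
eef_pos: [0.4581, 0.0711, 0.1873]
ee_rot: [-0.511, -3.099, -0.0]
wrist_force: [0.5, -0.4, -1.1]
width: 0.0309
finger_force: 29.8
time_s: 4.23
eef_pos: [0.4578, 0.0525, 0.1874]
ee_rot: [0.506, 3.1, 0.001]
wrist_force: [-0.1, 0.4, -1.2]
width: 0.0316
finger_force: 29.8
t 4.2333 pos [0.4578 0.0525 0.1874] rot [5.06e-01 3.10e+00 1.00e-03] w 0.031597107285853174 F [-0.1  0.4 -1.2] units [-0.14 -0.18  3.25]
```

View pics/p2.png

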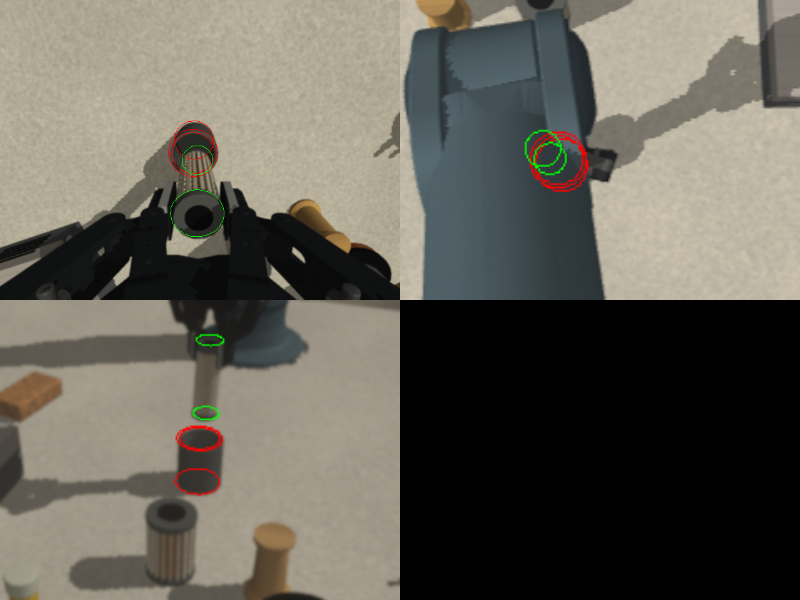

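The cartridge hangs straight in the jaws and the canister matches its prediction. I'll correct by 6 mm and lower it.

```bash
python3 -m handwheel '1 -.14 -.18 0 0;1 0 0 .4 0;1 0 0 .6 0;1 0 0 .6 0;1 0 0 .6 0;1 0 0 .6 0;1 0 0 0 0;1 0 0 0 0'
python3 -m handwheel '1 0 0 .15 0;1 0 0 .15 0;1 0 0 .1 0;1 0 0 0 0;1 0 0 0 0'
python3 -c "
from h import *
go([.46,.046,.086])"
```

```text
time_s: 5.05
eef_pos: [0.4593, 0.0436, 0.1027]
ee_rot: [-0.511, -3.097, 0.003]
wrist_force: [0.3, 0.6, -0.8]
width: 0.0311
finger_force: 29.8
time_s: 5.47
eef_pos: [0.4601, 0.0442, 0.0916]
ee_rot: [0.511, 3.1, 0.0]
wrist_force: [-0.1, -0.3, -1.2]
width: 0.0316
finger_force: 29.8
t 5.4667 pos [0.4601 0.0442 0.0916] rot [0.511 3.1   0.   ] w 0.03156177839892629 F [-0.1 -0.3 -1.2] units [0.02 0.05 0.19]
```

```bash
python3 -m handwheel '1 0 .06 .05 0;1 0 0 .05 0;1 0 0 .04 0;1 0 0 0 0;1 0 0 0 0'
python3 -m handwheel '1 0 0 .05 0;1 0 0 .05 0;1 0 0 0 0;1 0 0 0 0'
python3 -m handwheel '1 0 0 .05 0;1 0 0 0 0;1 0 0 0 0'
```

```text
time_s: 5.88
eef_pos: [0.4605, 0.0458, 0.0871]
ee_rot: [-0.511, -3.1, 0.0]
wrist_force: [-0.2, 0.1, -0.7]
width: 0.0314
finger_force: 29.8
time_s: 6.22
eef_pos: [0.462, 0.0451, 0.0859]
ee_rot: [0.512, 3.098, 0.0]
wrist_force: [-2.8, -1.8, 12.2]
width: 0.0312
finger_force: 29.3
time_s: 6.47
eef_pos: [0.4623, 0.0442, 0.0854]
ee_rot: [0.513, 3.098, -0.001]
wrist_force: [-5.0, -4.8, 18.3]
width: 0.0313
finger_force: 28.3
```

The rise in wrist force shows it is seated on the floor at the expected height (0.086). I'll ease off, release and retreat upward.

```bash
python3 -m handwheel '1 0 0 -.07 0;1 0 0 -.03 0;1 0 0 0 0;.5 0 0 0 0;.4 0 0 0 0;.2 0 0 0 0;0 0 0 0 0;0 0 0 0 0'
python3 -m handwheel '0 0 0 0 0;0 0 0 0 0;0 0 0 -.5 0;0 0 0 -.9 0;0 0 0 -.9 0;0 0 0 -.9 0;0 0 0 0 0;0 0 0 0 0'
python3 - <<'E'
from h import *
import cv2
go([.46,.046,.048])
i=r.camera_info('wrist');I=r.capture('wrist')[:,:,::-1].copy();C=r.capture('scene')[:,:,::-1].copy()
for R,z,c in((.03,.07,(0,0,255)),(.03,0,(0,0,255)),(.016,.106,(0,255,0))):
  for n,J,f in(('wrist',I,i),('scene',C,None)): cv2.polylines(J,[circ(n,(.46,.046),R,z,f).astype(int)],True,c,1)
b=cv2.resize(C[160:280,300:440],(350,300))
cv2.imwrite('pics/p3.png',np.hstack([cv2.resize(I,(400,300)),b]))
E
```

```text
time_s: 7.13
eef_pos: [0.4605, 0.0459, 0.0855]
ee_rot: [-0.511, -3.1, 0.0]
wrist_force: [-0.3, 0.4, 0.1]
width: 0.0842
finger_force: 0.0
time_s: 7.8
eef_pos: [0.4622, 0.0463, 0.1834]
ee_rot: [0.51, 3.096, 0.004]
wrist_force: [-0.8, 0.4, -0.1]
width: 0.0853
finger_force: 0.0
t 7.8 pos [0.4622 0.0463 0.1834] rot [0.51  3.096 0.004] w 0.0853445488457634 F [-0.8  0.4 -0.1] units [ 0.08 -0.05  4.51]
```

View pics/p3.png

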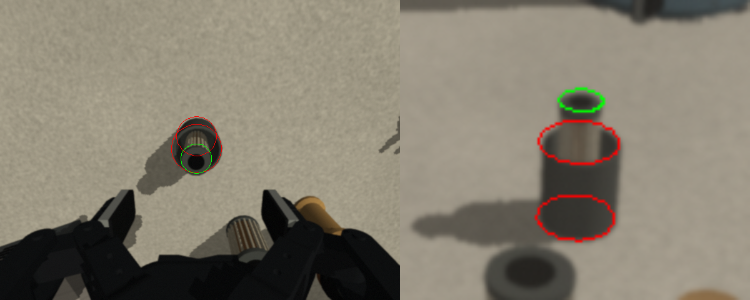

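The cartridge stands upright in the canister, as the wrist and scene overlays agree. I'll descend around the canister.

```bash
python3 -m handwheel '0 0 -.05 .4 0;0 0 0 .6 0;0 0 0 .6 0;0 0 0 .6 0;0 0 0 .6 0;0 0 0 .6 0;0 0 0 .4 0;0 0 0 .3 0'
python3 -m handwheel '0 0 0 .2 0;0 0 0 .15 0;0 0 0 0 0;0 0 0 0 0'
python3 -c "
from h import *
go([.46,.046,.048])"
```

```text
time_s: 8.57
eef_pos: [0.4574, 0.0438, 0.0557]
ee_rot: [-0.51, -3.094, 0.005]
wrist_force: [-0.2, 0.2, 0.0]
width: 0.0855
finger_force: 0.0
time_s: 8.9
eef_pos: [0.4603, 0.0445, 0.0482]
ee_rot: [0.511, 3.1, -0.0]
wrist_force: [-0.4, -0.3, -0.4]
width: 0.0853
finger_force: 0.0
t 8.9 pos [0.4603 0.0445 0.0482] rot [ 0.511  3.1   -0.   ] w 0.08530219260986917 F [-0.4 -0.3 -0.4] units [0.03 0.05 0.01]
```

```bash
python3 -m handwheel '.1 0 .05 0 0;.2 0 0 0 0;.3 0 0 0 0;.4 0 0 0 0;.6 0 0 0 0;.6 0 0 0 0;.6 0 0 0 0;.6 0 0 0 0' 40
python3 -m handwheel '.6 0 0 -.2 0;.6 0 0 -.4 0;.6 0 0 -.6 0;.6 0 0 -.6 0;.6 0 0 -.6 0;.6 0 0 -.6 0;.6 0 0 -.4 0;.6 0 0 -.2 0'
python3 -m handwheel '.6 0 0 0 0;.6 0 0 0 0'
python3 -c "
from h import *
go([.601,-.271,.155])"
```

```text
time_s: 9.57
eef_pos: [0.4613, 0.0461, 0.0492]
ee_rot: [0.51, 3.099, 0.001]
wrist_force: [-0.3, -0.6, 6.2]
width: 0.0581
finger_force: 42.6
time_s: 10.23
eef_pos: [0.4613, 0.046, 0.1579]
ee_rot: [0.511, 3.097, 0.002]
wrist_force: [0.1, -0.7, -2.3]
width: 0.0584
finger_force: 43.9
time_s: 10.4
eef_pos: [0.4601, 0.0459, 0.1559]
ee_rot: [-0.511, -3.099, -0.0]
wrist_force: [-1.0, -1.2, -3.1]
width: 0.0584
finger_force: 43.9
t 10.4 pos [0.4601 0.0459 0.1559] rot [-0.511 -3.099 -0.   ] w 0.058392177739585036 F [-1.  -1.2 -3.1] units [-7.84 -8.5   0.03]
```

Lift is good. Now I'll carry it gently to above the well.

```bash
python3 -m handwheel '.6 -.1 -.1 0 0;.6 -.25 -.27 0 0;.6 -.4 -.43 0 0;.6 -.4 -.43 0 0;.6 -.4 -.43 0 0;.6 -.4 -.43 0 0;.6 -.4 -.43 0 0;.6 -.4 -.43 0 0'
python3 -m handwheel '.6 -.45 -.49 0 0;.6 -.45 -.49 0 0;.6 -.45 -.49 0 0;.6 -.45 -.49 0 0;.6 -.45 -.49 0 0;.6 -.45 -.49 0 0;.6 -.45 -.49 0 0;.6 -.45 -.49 0 0'
python3 -m handwheel '.6 -.45 -.49 0 0;.6 -.4 -.43 0 0;.6 -.3 -.33 0 0;.6 -.2 -.22 0 0;.6 -.14 -.16 0 0;.6 0 0 0 0;.6 0 0 0 0;.6 0 0 0 0'
python3 - <<'E'
from h import *
import cv2
go([.601,-.271,.155])
o=r.get_obs()['eef_pos'];b=o[2]-.0485
N=('wrist','top','scene');F=[r.camera_info(n) for n in N];J=[r.capture(n)[:,:,::-1].copy() for n in N]
for n,f,I in zip(N,F,J):
  for z in(.08,.048): cv2.polylines(I,[circ(n,(.601,-.271),.038,z,f).astype(int)],True,(0,0,255),1)
  for R,z in((.03,b),(.03,b+.07),(.016,b+.106)): cv2.polylines(I,[circ(n,o,R,z,f).astype(int)],True,(0,255,0),1)
w=cv2.resize(J[0],(400,300));a=cv2.resize(J[1][80:260,360:600],(400,300));c=cv2.resize(J[2][90:300,60:340],(400,300))
cv2.imwrite('pics/p4.png',np.vstack([np.hstack([w,a]),np.hstack([c,c*0])]))
E
```

```text
time_s: 11.07
eef_pos: [0.5096, -0.0656, 0.1547]
ee_rot: [-0.511, -3.097, 0.002]
wrist_force: [-0.3, 0.3, -2.6]
width: 0.0586
finger_force: 43.9
time_s: 11.73
eef_pos: [0.5741, -0.2113, 0.1542]
ee_rot: [-0.51, -3.096, 0.001]
wrist_force: [-0.5, 0.4, -2.2]
width: 0.0584
finger_force: 43.9
time_s: 12.4
eef_pos: [0.6013, -0.2697, 0.1556]
ee_rot: [-0.509, -3.099, -0.002]
wrist_force: [-0.0, -0.3, -2.6]
width: 0.0586
finger_force: 43.9
t 12.4 pos [ 0.6013 -0.2697  0.1556] rot [-5.090e-01 -3.099e+00 -2.000e-03] w 0.05855558409224392 F [-0.  -0.3 -2.6] units [-0.01 -0.04  0.02]
```

View pics/p4.png

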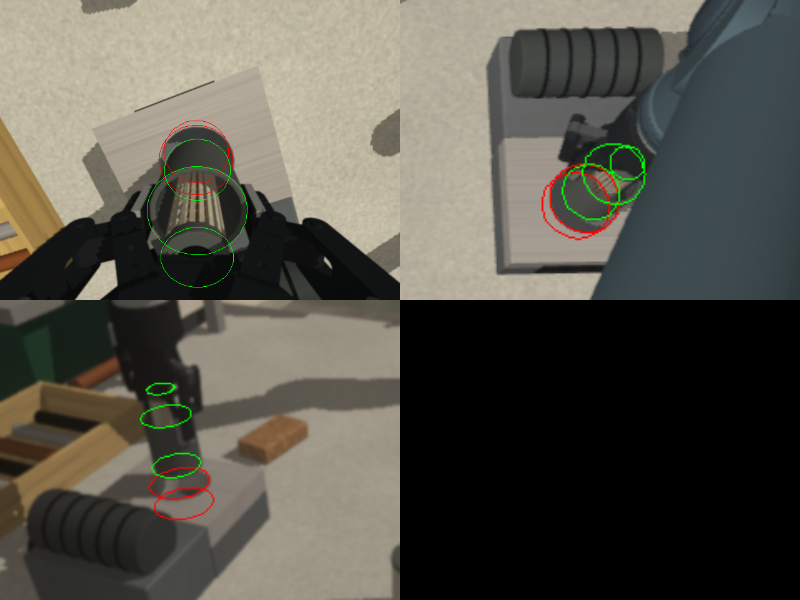

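The canister hangs upright over the well, centred on it in the wrist and top views. I'll lower it.

```bash
python3 -m handwheel '.6 0 -.04 .2 0;.6 0 0 .3 0;.6 0 0 .35 0;.6 0 0 .35 0;.6 0 0 .3 0;.6 0 0 .15 0;.6 0 0 0 0;.6 0 0 0 0'
python3 -m handwheel '.6 0 0 .08 0;.6 0 0 .06 0;.6 0 0 0 0;.6 0 0 0 0'
python3 -c "
from h import *
go([.601,-.271,.0967])"
```

```text
time_s: 13.22
eef_pos: [0.6008, -0.2722, 0.106]
ee_rot: [-0.511, -3.099, 0.0]
wrist_force: [-0.0, -0.4, -1.6]
width: 0.0589
finger_force: 43.9
time_s: 13.55
eef_pos: [0.6013, -0.2723, 0.1027]
ee_rot: [0.511, 3.099, 0.0]
wrist_force: [0.6, 0.4, -2.8]
width: 0.0579
finger_force: 43.9
t 13.55 pos [ 0.6013 -0.2723  0.1027] rot [0.511 3.099 0.   ] w 0.05794694441984377 F [ 0.6  0.4 -2.8] units [0.02 0.04 0.2 ]
```

```bash
python3 -m handwheel '.6 0 0.04 .06 0;.6 0 0 .05 0;.6 0 0 .05 0;.6 0 0 0 0;.6 0 0 0 0'
python3 -m handwheel '.6 0 0 .04 0;.6 0 0 .04 0;.6 0 0 0 0;.6 0 0 0 0'
```

```text
time_s: 13.97
eef_pos: [0.6015, -0.271, 0.0976]
ee_rot: [-0.511, -3.1, -0.0]
wrist_force: [-0.6, 0.7, -2.1]
width: 0.0585
finger_force: 43.9
time_s: 14.3
eef_pos: [0.6016, -0.2713, 0.0974]
ee_rot: [0.511, 3.1, 0.002]
wrist_force: [-3.8, 1.7, 7.2]
width: 0.0585
finger_force: 44.8
```

Floor contact came at the expected height. I'll ease off, release and retreat.

```bash
python3 -m handwheel '.6 0 0 -.03 0;.6 0 0 0 0;.3 0 0 0 0;.2 0 0 0 0;.1 0 0 0 0;0 0 0 0 0;0 0 0 0 0;0 0 0 0 0'
python3 -m handwheel '0 0 0 -.3 0;0 0 0 -.6 0;0 0 0 -.7 0;0 0 0 -.7 0;0 0 0 -.7 0;0 0 0 -.7 0;0 0 0 -.3 0;0 0 0 0 0'
python3 - <<'E'
from h import *
import cv2
go([.601,-.271,.0967])
N=('wrist','scene');F=[r.camera_info(n) for n in N];J=[r.capture(n)[:,:,::-1].copy() for n in N]
for n,f,I in zip(N,F,J):
  for R,z in((.03,.118),(.016,.154)): cv2.polylines(I,[circ(n,(.601,-.271),R,z,f).astype(int)],True,(0,255,0),1)
cv2.imwrite('pics/p5.png',np.hstack([cv2.resize(J[0],(400,300)),cv2.resize(J[1][120:270,100:300],(400,300))]))
E
```

```text
time_s: 14.97
eef_pos: [0.6016, -0.2711, 0.096]
ee_rot: [-0.511, -3.1, 0.0]
wrist_force: [0.6, 0.1, 0.3]
width: 0.0852
finger_force: 0.0
time_s: 15.63
eef_pos: [0.6033, -0.2723, 0.2199]
ee_rot: [0.51, 3.093, -0.002]
wrist_force: [-0.4, -0.6, 0.3]
width: 0.0853
finger_force: 0.0
t 15.6333 pos [ 0.6033 -0.2723  0.2199] rot [ 5.100e-01  3.093e+00 -2.000e-03] w 0.08533984887150067 F [-0.4 -0.6  0.3] units [0.12 0.02 4.11]
```

View pics/p5.png

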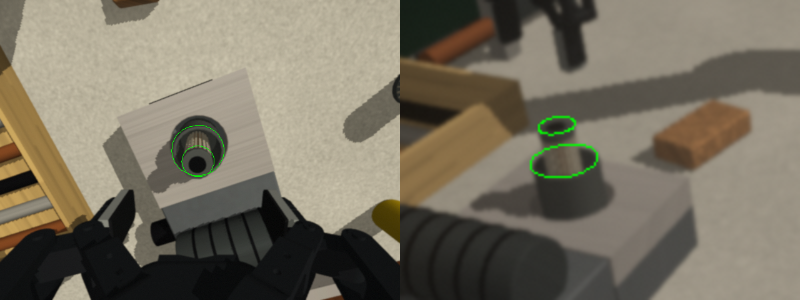

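The canister is home and upright in the well, with the cartridge upright inside it and the gripper clear.

```bash
python3 -m handwheel '0 0 0 0 0;0 0 0 0 0;0 0 0 0 0;0 0 0 0 0'; python3 -c "
from rig import r
print(r.close_job())"
```

```text
time_s: 16.07
eef_pos: [0.601, -0.2708, 0.2149]
ee_rot: [-0.511, -3.098, -0.0]
wrist_force: [-0.0, -0.7, 0.5]
width: 0.0853
finger_force: 0.0
the job is handed in; nothing more can be done
None
```

The slim cartridge stands upright in the canister, the canister is fully home and upright in the extractor well, both are released, and I handed the job in at about 16 s; no verdict was returned.

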